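Unlock and unscrew the cap of the canister in the vise

TASK

The grey canister is clamped in the red bench vise. Slide its yellow-knobbed locking bolt all the way out, unscrew the blue cap (several twists counter-clockwise) until it lifts free, and set it down, bar grip upwards, without dropping it, fully on the cork mat. Leave the bolt out and do not disturb the other things on the bench.

Things in the scene. Friction and masses are not known exactly. Their poses are not given: they have to be found in the camera images.
- cap_center (a point): Centre of the loose blue screw cap (about 0.16 kg), half-way up: 37.5 mm above its underside, 37.5 mm below the top of its bar. A ribbed cylinder 78 mm across, 41 mm high, with a bar grip on its flat top. x along the bar, z up. Two ears stand out from the foot of the skirt on the -x side (to 45.5 mm from the axis, lowest 16 mm); when locked, the bolt's tip is between them.
- cap_bar (a point): Point on the cap's axis inside its bar grip, 26.5 mm above cap_center, 11 mm below the bar's top. The bar is 64 mm long (x axis), 18 mm thick (y axis) and 34 mm high, its foot 23 mm below this point, on the flat top of the cap. A white mark on the bar's -x end.
- canister_mouth (a point): Middle of the canister's mouth, on the cap's axis, 140 mm up; z up, x along the vise away from the bolt. Vise (300 x 125 mm) and canister are fixed. Right-hand thread: the cap loosens counter-clockwise from above, rising 2.2 mm/rad; a sprung seal pushes it up (14 N at first) and drags (0.2-0.6 N m). It keeps its angle when let go; out of the thread after 3.75 rad in all (free to 5.8 rad).
- bolt_knob (a point): Top centre of the bolt's yellow knob, 150 mm above the bench. An upright block 12 mm (along the bolt, x axis) by 26 mm by 44 mm tall. The bolt slides away from the cap's axis, along its -x axis; the knob is 93 mm from the axis when locked, 111 mm when out. Between the cap's ears and the knob 41 mm are free above 118 mm height (guide blocks below 114 mm).
- bolt (a joint): Travel of the locking bolt in m: 0 locked (tip between the ears of the cap, which then cannot turn), 0.018 fully out, hard stop. Friction about 2 N; it stays where it is left.
- mat_top (a point): Centre of the top face of the cork mat, a fixed light brown square 170 x 170 x 6 mm; x and y along its sides. It lies on the left or the right of the vise.
- case: Fixed red flat case 190 x 150 x 30 mm lying on the other side of the vise; origin at the centre of its underside.
- jar: White jar with black lid, 66 mm across, 75 mm high, a bystander; origin at its underside.
- spray: Grey spray can, 52 mm across, 165 mm high, a bystander; origin at its underside.
- mug: White mug, 80 mm across, 90 mm high, a bystander; origin at its underside.
- tape: Roll of blue tape lying flat, 100 mm across, 25 mm high, a bystander; origin at its underside.
- driver: Screwdriver lying down, a bystander; origin near its middle.
- offcut: Wooden offcut 160 x 70 x 45 mm, a bystander; origin at its underside.
Things that resemble listed ones, but are neither listed nor needed, are in the scene too. What is meant by the part that bears cap_center is not purple or turquoise, and is the larger of those in its own colour.

How it is judged (in metres and radians):
On the way, in this order (a step that is already met when the one before it is completed fails the run):
1. the locking bolt is slid out (value of joint bolt above 0.014 m), for 0.1 s.
2. the cap is unscrewed and lifted clear above the canister's mouth (z of cap_center in the frame of canister_mouth above 0.045 m and horizontal distance between cap_center and canister_mouth below 0.06 m), for 0.05 s.
At the end, for the whole second after the job is handed in: The bolt is out (over 12 mm of its 18 mm), and the cap stands still, bar up (tilt under 0.1 rad), resting on the cork mat with its centre within 40 mm of the mat's centre along each side (value of joint bolt above 0.012 m and x of cap_center in the frame of mat_top between -0.04 and 0.04 m and y of cap_center in the frame of mat_top between -0.04 and 0.04 m and z of cap_center in the frame of mat_top between 0.033 and 0.042 m and angle between cap_center's own z axis and vertical below 0.1 rad and linear speed of cap below 0.02 m/s); the robot touches nothing.
It fails at once if the cap was dropped (fell faster than 0.6 m/s out of the fingers) (linear speed of cap above 0.6 m/s and contact force between the fingers and cap below 0.2 N).
It fails at once if a bystander was moved by more than 40 mm (distance of any of jar, spray, mug, tape, driver, offcut from where it was at the start of the episode above 0.04 m).
It also fails if it takes over 72 s, if anything falls off the work surface, if the arm or the gripper's body presses on something with over 40 N, if the wrist force passes 120 N, or if a joint passes its speed limit or range.

ROBOT

A 7-joint arm with a two-finger parallel gripper is mounted at the origin on the work surface. World frame = base frame: x ahead of the robot, y to its left, z up, the work surface at z = 0. Lengths are in mm, angles in rad, forces in N, time in s.
With the tool pointing down it reaches from about 400 to 900 mm from the base axis. Payload 5.5 kg.
Tool frame: the origin (TCP) lies midway between the tips of the shut fingers; the grasp point (between the pads) lies 19 mm behind it; z points along the fingers, y is the direction in which the jaws open and shut (so a half turn about z gives the same grasp; the last joint's range is limited). The gripper opens to 85 mm and grips with 20 to 120 N. Pads are 22 mm wide; open, the fingers measure 114 mm over their backs; the gripper's body (76 mm by 85 mm) begins 54 mm behind the grasp point. The pads swing forward as they close: fully open they stand 13 mm farther back than shut.
Start: joints at [1.61, 0.501, -0.427, 1.55, 0.221, 1.138, -0.21], TCP at [144.293, -633.782, 231.31] pointing down, gripper open.
Joint ranges: [-2.88, 2.88], [-0.31, 2.03], [-1.54, 1.56], [0.2, 2.42], [-1.41, 4.55], [0.19, 2.02], [-2.57, 2.57]. Speed limits (rad/s): [2.57, 2.57, 3.14, 3.14, 3.14, 3.14, 3.14].

INTERFACE

Orientations are given as a unit quaternion [x, y, z, w].
In Python, from bench import env, gripper_to, telemetry, vision gives the robot as it stands. The module is installed in compiled form; this text tells all that it offers. Calls block until the motion is done:
- env.move_pose(position, orientation): joint-space move of the TCP to a pose.
- env.move_l(position, attitude=None, feed=150): straight line of the TCP; attitude=None keeps the orientation; feed is the mean speed in mm/s.
- env.movej(angles): joint-space move.
- gripper_to(opening, strength=None): finger opening in mm; strength is the grip in N (None keeps the last); returns when the fingers have stopped.
- env.sleep(seconds).
- env.ik(position, orientation): joint angles nearest the present ones, or None.
- telemetry.state(): the state.
- vision.read_camera(name): name is "side" or "top" or "wrist"; returns (picture, depth): 384x512x3 uint8, red, green, blue; 384x512 float32, mm along the optical axis (not along the pixel's ray), 0 where there is no reading.
- vision.calibration(name): a dict with "K" (3x3 intrinsics, pixels), "dist" ([k1, k2, p1, p2, k3] as OpenCV has them; the pictures are not rectified), "extrinsics" (4x4, takes a point from camera to world coordinates); the wrist camera has in their place "T_tool_cam" (4x4, takes a point from camera to tool coordinates, whose origin is the TCP and whose axes are the flange's). Camera axes: x right, y down, z forward; pixel columns grow to the right and rows downward; lengths in mm; the calibration is good to about 2 mm. A picture is of the moment at which its call begins: read the wrist's pose just before it. calibration takes no time and is no camera call.
A pose or a line that the arm cannot do raises env.IKError and nothing moves.
- env.hand_in(): hands the job in, once; it reports no verdict.
The state is a dict: "t": time; "joint_positions": joint angles; "dq": joint speeds; "tau": joint torques, N m; "eef_pos": TCP position; "orientation": TCP orientation; "force": force on the tool from outside, world axes, zero at the start; "moment": the same for the moment, N m; "gripper_width": finger opening in mm.
Only numpy, scipy, OpenCV 4.12 (cv2) and the standard library are available. Lean on these libraries where they do the work, as an engineer would, in place of code of your own. Each camera call takes 0.05 s, during which the arm holds its last target. There are 200 camera calls.

## Working session

There is one attempt and no reset: what is moved stays moved. The work goes in short steps, each a Python script; the robot and the scene stay as the last script left them, time stands still between calls to the robot, and variables do not carry over. Pictures are saved under pics/ and viewed, about 8 in all and at most 12, crops included, and the job is handed in when it is done.

```bash
mkdir -p pics; cat > h.py <<'E'
import numpy as np, cv2, pickle
from bench import env, gripper_to, telemetry, vision
from scipy.spatial.transform import Rotation as R
def snap(name, fn):
    s=telemetry.state(); im,d=vision.read_camera(name); c=vision.calibration(name)
    if name=="wrist":
        T=np.eye(4);T[:3,:3]=R.from_quat(s["orientation"]).as_matrix();T[:3,3]=s["eef_pos"]
        E=T@np.array(c["T_tool_cam"])
    else: E=np.array(c["extrinsics"])
    pickle.dump((im,d,np.array(c["K"]),np.array(c["dist"]),E),open(f"pics/{fn}.pkl","wb"))
    cv2.imwrite(f"pics/{fn}.png",im[:,:,::-1])
def load(fn): return pickle.load(open(f"pics/{fn}.pkl","rb"))
def px(fn,u,v,z=None,r=1):
    "world point of pixel; by depth, or on the plane of height z"
    im,d,K,D,E=load(fn)
    n=cv2.undistortPoints(np.array([[[u,v]]],float),K,D)[0,0]; ray=np.array([*n,1])
    if z is None:
        w=d[int(v)-r:int(v)+r+1,int(u)-r:int(u)+r+1]; dd=np.median(w[w>0]) if (w>0).any() else np.nan
    else: dd=(z-E[2,3])/(E[:3,:3]@ray)[2]
    return E[:3,:3]@(ray*dd)+E[:3,3]
def crop(fn,x0,y0,x1,y1,k,out): cv2.imwrite(f"pics/{out}.png",cv2.resize(cv2.imread(f"pics/{fn}.png")[y0:y1,x0:x1],None,fx=k,fy=k,interpolation=cv2.INTER_CUBIC))
def down(yaw): # tool z down, tool x at world yaw
    c,s=np.cos(yaw),np.sin(yaw)
    return R.from_matrix(np.array([[c,s,0],[s,-c,0],[0,0,-1]]).T.T).as_quat()
E
python3 - <<'E'
from h import *
np.set_printoptions(precision=1,suppress=True)
snap("top","top0");snap("side","side0");snap("wrist","w0")
a=cv2.imread("pics/top0.png");b=cv2.imread("pics/side0.png")
s=telemetry.state();print(s); print(R.from_quat(s["orientation"]).as_matrix())
for n in("top0","side0"):print(load(n)[4])
print(vision.calibration("wrist"))
E
```

```text
{'t': 0.15, 'joint_positions': array([ 1.6,  0.5, -0.4,  1.6,  0.2,  1.1, -0.2]), 'dq': array([ 0., -0., -0., -0., -0., -0., -0.]), 'tau': array([ -0. , -57. ,  -5.8, -28.1,   0. ,   0. ,   0. ]), 'eef_pos': array([ 144.1, -633.3,  230.5]), 'orientation': array([ 1. ,  0.1, -0. , -0. ]), 'force': array([ 0.1,  0. , -0.1]), 'moment': array([-0., -0., -0.]), 'gripper_width': 85.18806308028188}
[[ 1.   0.2 -0. ]
 [ 0.2 -1.   0. ]
 [ 0.  -0.  -1. ]]
[[   0.    -1.     0.1  418.6]
 [  -1.    -0.    -0.    22. ]
 [   0.    -0.1   -1.  1507.8]
 [   0.     0.     0.     1. ]]
[[   0.8   -0.4    0.4  -14.8]
 [  -0.6   -0.6    0.5 -743.1]
 [   0.    -0.7   -0.7 1126.2]
 [   0.     0.     0.     1. ]]
{'K': array([[277.4,   0. , 255.2],
       [  0. , 277.4, 186.3],
       [  0. ,   0. ,   1. ]]), 'dist': array([-0.1,  0. ,  0. ,  0. ,  0. ]), 'T_tool_cam': array([[  -0. ,   -1. ,   -0.3,   77.2],
       [   1. ,   -0. ,   -0. ,    0.6],
       [   0. ,   -0.3,    1. , -142.6],
       [   0. ,    0. ,    0. ,    1. ]])}
```

View pics/top0.png

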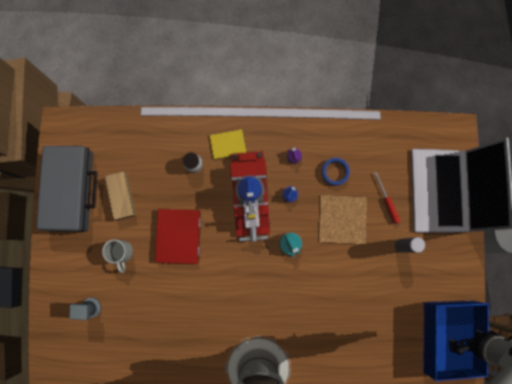

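View pics/side0.png

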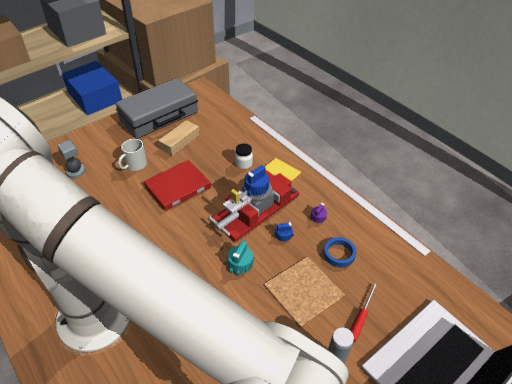

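Candidates in the top picture are the large blue cap on the vise at (250,188), a small blue one at (290,195), a purple one at (294,156) and a turquoise one at (291,244). I choose the one on the vise, since it is blue and the larger. The mat is at (343,219) on the right, and the bolt points towards the robot. I'll check in a close crop and measure.

```bash
python3 - <<'E'
from h import *
np.set_printoptions(precision=1,suppress=True)
a=cv2.imread("pics/top0.png")[140:260,210:310];b=cv2.imread("pics/side0.png")[155:255,200:310]
k=lambda x,f:cv2.resize(x,None,fx=f,fy=f,interpolation=cv2.INTER_CUBIC)
a=k(a,5);b=k(b,3.6);c=np.zeros((600,900,3),np.uint8);c[:600,:500]=a;c[:360,500:896]=b
cv2.imwrite("pics/c1.png",c[:, :])
for u,v in [(250,188),(251,212),(343,219),(320,196),(366,197),(367,242),(319,242),(291,244),(290,195),(334,172),(178,236)]: print(u,v,px("top0",u,v))
E
```

```text
250 188 [612.4  34.6 179.4]
251 212 [541.5  30.7 114.2]
343 219 [ 529.7 -300.5    5.6]
320 196 [ 612.6 -217.5    2.8]
366 197 [ 611.1 -387.4    3.4]
367 242 [ 447.3 -389.1    1. ]
319 242 [ 446.5 -213.2    2.9]
291 244 [ 437.7 -106.2   74.6]
290 195 [ 608.2 -104.1   52.9]
334 172 [ 702.5 -270.6   -0.6]
178 236 [460.9 285.4  33.2]
```

View pics/c1.png

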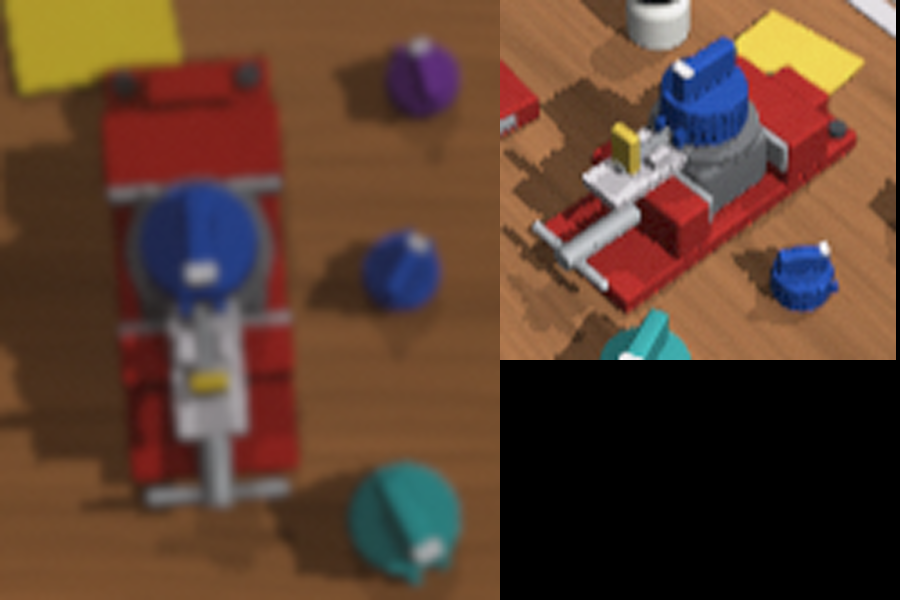

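The crop confirms it: the large blue cap on the canister has its white mark towards the yellow knob, and the ears face the bolt. Next I go above it for a close look.

```bash
python3 - <<'E'
from h import *
np.set_printoptions(precision=2,suppress=True)
s=telemetry.state();p=s["eef_pos"]
env.move_l([p[0],p[1],340])
env.move_pose([545,33,300],down(0.05))
print(telemetry.state()["joint_positions"],telemetry.state()["t"])
snap("wrist","w1"); crop("w1",0,0,512,384,1.5,"w1b")
for yaw in np.arange(-3.1,3.2,.4):print(round(yaw,1),env.ik([612,35,160],down(yaw)))
print(env.ik([530,-300,60],down(0)))
E
```

```text
[ 0.76  0.42 -1.13  1.72  0.4   1.26 -1.98] 3.7667
-3.1 [ 0.77  1.07 -1.49  1.69  1.08  1.44  0.74]
-2.7 [ 0.73  0.9  -1.3   1.7   0.91  1.29  1.24]
-2.3 [ 0.73  0.9  -1.3   1.7   0.91  1.29  1.64]
-1.9 [ 0.73  0.9  -1.3   1.7   0.91  1.29  2.04]
-1.5 [-0.86  0.77  1.13  1.75 -0.77  1.14 -2.55]
-1.1 [-0.44  0.51  0.46  1.74 -0.27  0.96 -2.55]
-0.7 [ 0.22  0.51 -0.43  1.71  0.25  0.97 -2.57]
-0.3 [ 0.53  0.64 -0.88  1.7   0.56  1.07 -2.41]
0.1 [ 0.58  0.68 -0.97  1.7   0.62  1.1  -2.06]
0.5 [ 0.62  0.73 -1.05  1.7   0.69  1.14 -1.7 ]
0.9 [ 0.66  0.78 -1.13  1.7   0.76  1.18 -1.35]
1.3 [ 0.69  0.83 -1.21  1.7   0.82  1.22 -0.99]
1.7 [ 0.72  0.88 -1.28  1.7   0.89  1.27 -0.63]
2.1 [ 0.74  0.94 -1.35  1.69  0.95  1.32 -0.27]
2.5 [ 0.76  1.   -1.42  1.69  1.01  1.37  0.09]
2.9 [ 0.76  1.05 -1.47  1.69  1.06  1.42  0.46]
[ 1.05  0.77 -0.81  1.77  0.69  0.92 -1.63]
```

View pics/w1b.png

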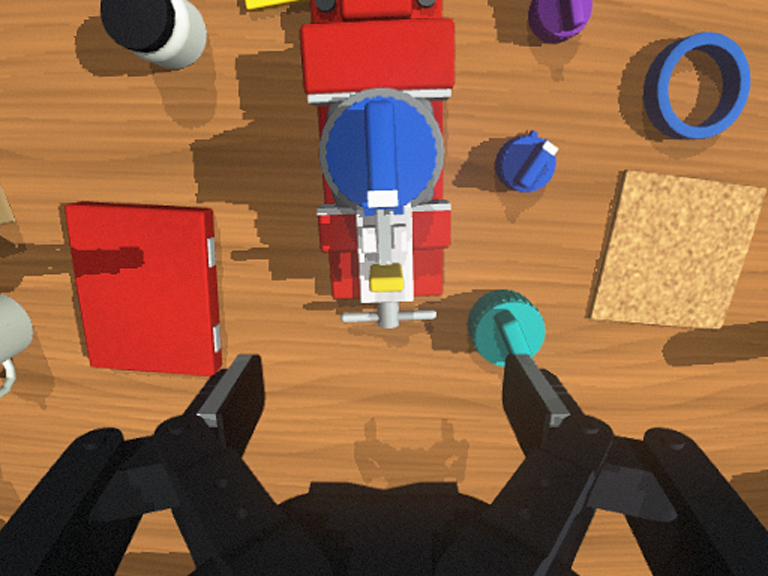

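The cap's bar runs from (381,100) to the white mark at (382,198) in the ×1.5 picture. The yellow knob is at (386,278) and the mat's corners are visible on the right. I'll get the numbers from depth.

```bash
cat >> h.py <<'E'
def cloud(fn):
    im,d,K,D,E=load(fn); h,w=d.shape
    g=np.stack(np.meshgrid(np.arange(w),np.arange(h)),-1).reshape(-1,1,2).astype(float)
    n=cv2.undistortPoints(g,K,D)[:,0]; P=np.c_[n,np.ones(len(n))]*d.reshape(-1,1)
    P=(P@E[:3,:3].T+E[:3,3]).reshape(h,w,3); P[d<=0]=np.nan
    return P,cv2.cvtColor(im,cv2.COLOR_RGB2HSV)
E
cat > meas.py <<'E'
from h import *
import sys
np.set_printoptions(precision=1,suppress=True)
fn=sys.argv[1]; P,H=cloud(fn); h=H[...,0];s=H[...,1];v=H[...,2]; X,Y,Z=np.moveaxis(P,-1,0)
def rep(n,m):
    q=P[m&np.isfinite(Z)]
    if len(q)<5: print(n,len(q));return
    r=cv2.minAreaRect(q[:,:2].astype(np.float32)); print(n,len(q),"med",np.median(q,0),"min",np.percentile(q,3,axis=0),"max",np.percentile(q,97,axis=0),"rect",np.round(r[0],1),np.round(r[1],1),round(r[2],1))
near=(abs(X-600)<130)&(abs(Y-35)<60)
rep("knob",near&(h>20)&(h<35)&(s>140)&(Z>110))
kn=near&(h>20)&(h<35)&(s>140)&(Z>110)
rep("knobtop",kn&(Z>np.nanpercentile(Z[kn],90)-5))
b=near&(((h>100)&(h<130)&(s>120))|((s<60)&(v>150)&(X>560)))
rep("bar",b&(Z>np.nanpercentile(Z[b&(Z<230)],97)-8)&(Z<230))
rep("capflat",near&(h>100)&(h<130)&(s>120)&(Z>135)&(Z<165))
rep("mat",(abs(X-530)<110)&(abs(Y+300)<110)&(Z>-5)&(Z<14)&(h>8)&(h<25)&(v>140)&(s<150))
E
python3 meas.py w1; python3 - <<'E'
from h import *
np.set_printoptions(precision=1,suppress=True)
for u,v in [(381,103),(382,198),(386,269),(386,284)]:print(px("w1",u/1.5,v/1.5),px("w1",u/1.5,v/1.5,150))
for u,v in [(626,171),(765,187),(593,319),(720,327)]:print(px("w1",u/1.5,v/1.5,6))
E
```

```text
knob 400 med [531.1  29.9 148.8] min [522.5  17.7 116.5] max [556.2  90.7 388.6] rect [540.7  46.4] [42.5 96.3] 7.5
knobtop 243 med [528.6  29.9 149.7] min [522.3  16.6 146.9] max [557.5  91.7 389.5] rect [540.7  46.4] [42.5 96.3] 7.5
bar 1370 med [620.6  36.7 178.7] min [590.   27.5 175.5] max [648.5  45.9 180.6] rect [618.9  36.6] [64.2 18.2] 5.0
capflat 2915 med [620.3  37.  144.9] min [588.3   3.2 143.2] max [651.7  70.7 146.3] rect [619.5  37.2] [76.1 76.9] 12.2
mat 9129 med [ 535.6 -295.6    5.6] min [ 450.4 -378.6    3.8] max [ 610.6 -220.     7.2] rect [ 537.  -291.1] [211.5 218.6] 5.9
[648.9  37.7 177.6] [651.7  38.  150. ]
[593.   34.5 180.1] [589.6  34.4 150. ]
[532.   28.7 127.7] [538.4  29.1 150. ]
[526.9  28.5 149.9] [526.9  28.5 150. ]
[ 615.6 -218.9    6. ]
[ 611.3 -385.2    6. ]
[ 448.6 -215.8    6. ]
[ 444.4 -378.8    6. ]
```

```bash
cat >> h.py <<'E'
YAW=0.08; AX=np.array([619.3,36.8]); U=np.array([np.cos(YAW),np.sin(YAW)])
E
python3 - <<'E'
from h import *
np.set_printoptions(precision=1,suppress=True)
at=lambda r,z:[*(AX+r*U),z]
gripper_to(0,30); q=down(YAW)
env.move_pose(at(-66,230),q); env.move_l(at(-66,150),feed=120)
f=telemetry.state();print(f["force"]); env.move_l(at(-66,126),feed=50); print(telemetry.state()["force"])
for r in (-72,-76,-80,-84,-88,-91,-93,-94):
    env.move_l(at(r,126),feed=30); s=telemetry.state(); F=s["force"]; print(r,s["eef_pos"],F,s["gripper_width"])
    if abs(F[0])>15: break
env.move_l(at(r+6,126),feed=50)
env.move_l(at(r+6,300),feed=200)
env.move_pose([545,33,300],down(0.05)); snap("wrist","w2"); print(telemetry.state()["t"])
E
python3 meas.py w2
```

```text
[-0.3 -0.6 -0.5]
[-0.2 -0.   0.3]
-72 [547.4  30.9 126.2] [0.2 0.  0.1] 0.12892856882516163
-76 [543.3  30.6 126. ] [-0.6 -0.1 -0.1] -0.038378440926597174
-80 [539.6  30.4 126.1] [ 0.5 -0.7  0.6] -0.4937202948125314
-84 [535.3  30.1 126.1] [ 0.4 -0.1  1. ] -0.2531770065171894
-88 [531.1  29.7 126. ] [-0.1 -0.   0.4] -0.00268326352564069
-91 [528.2  29.5 125.9] [ 0.3  0.  -0.7] -0.000575653192716403
-93 [526.4  29.3 126. ] [1.3 0.2 0.8] -0.28815567809811815
-94 [525.6  29.3 126. ] [ 1.  -0.3 -0.1] 0.09462664323202015
10.2333
knob 398 med [513.8  27.4 147.5] min [505.1  16.  115.6] max [515.7  38.8 150.8] rect [531.8  28.2] [56.7 25. ] 2.7
knobtop 219 med [510.3  27.1 149.5] min [504.7  15.4 146.9] max [515.3  38.6 151. ] rect [531.8  28.2] [56.7 25. ] 2.7
bar 1395 med [620.3  36.7 178.8] min [589.9  27.4 175.6] max [648.5  45.8 180.5] rect [619.   36.6] [64.8 18.2] 4.9
capflat 2945 med [620.3  40.1 144.9] min [588.4   3.1 143.4] max [651.6  70.6 146.3] rect [619.4  36.6] [75.6 76.2] 4.5
mat 9279 med [ 535.7 -295.1    5.6] min [ 449.9 -378.7    3.6] max [ 611.3 -219.3    7.2] rect [ 530.4 -292.7] [218.5 204.1] 0.1
```

The bolt is out: the knob moved about 18 mm. Now I grip the bar and unscrew the cap in one long wrist turn, in small steps that follow the thread.

```bash
python3 - <<'E'
from h import *
np.set_printoptions(precision=2,suppress=True)
C=np.array([619.2,36.7])
gripper_to(50,80)
env.move_pose([*C,220],down(YAW)); print(telemetry.state()["joint_positions"])
env.move_l([*C,151],feed=100); print(telemetry.state()["force"])
gripper_to(0,80); s=telemetry.state(); print("grip",s["gripper_width"],s["force"],s["moment"],s["eef_pos"])
for k in range(1,9):
    a=.25*k
    env.move_l([*C,151+2.2*a],down(YAW+a),feed=.9); s=telemetry.state()
    print(a,s["joint_positions"][[0,6]],s["eef_pos"],s["force"],s["moment"],round(s["gripper_width"],1),round(s["t"],1))
    if np.linalg.norm(s["force"])>60: break
snap("wrist","w3")
E
```

```text
[ 0.59  0.63 -1.01  1.63  0.57  1.2  -2.03]
[-0.25 -0.07  0.71]
grip 16.604354735656308 [0.17 0.35 2.96] [0.1  0.05 0.05] [619.7   37.1  151.82]
0.25 [ 0.59 -1.86] [619.77  36.78 152.31] [-0.64 -0.63  5.07] [-0.05  0.09  0.29] 16.6 12.9
0.5 [ 0.62 -1.64] [619.93  36.66 152.78] [ 1.15 -0.56  4.87] [-0.07 -0.05  0.25] 17.0 13.3
0.75 [ 0.64 -1.42] [619.86  37.07 153.24] [1.42 1.3  5.15] [ 0.07 -0.15  0.27] 16.6 13.7
1.0 [ 0.66 -1.2 ] [619.85  37.36 153.79] [1.03 1.41 5.04] [ 0.24 -0.25  0.25] 16.9 14.1
1.25 [ 0.68 -0.97] [619.73  37.54 154.35] [0.64 1.44 5.47] [ 0.26 -0.19  0.26] 16.8 14.5
1.5 [ 0.7  -0.75] [619.54  37.58 154.87] [0.36 1.19 5.23] [ 0.3  -0.12  0.23] 16.0 14.9
1.75 [ 0.71 -0.52] [619.27  37.62 155.34] [1.11 1.48 6.09] [0.29 0.02 0.18] 16.6 15.3
2.0 [ 0.72 -0.29] [619.12  37.78 155.86] [-0.82  2.26  4.89] [0.38 0.05 0.14] 16.5 15.7
```

View pics/w3.png

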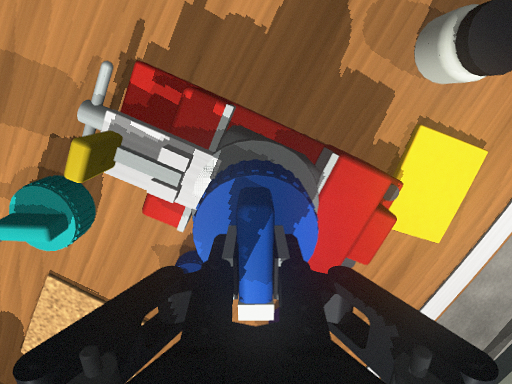

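The cap turns with the gripper: the bar is still aligned between the fingers at (255,250) and the vise appears rotated. I continue.

```bash
python3 - <<'E'
from h import *
np.set_printoptions(precision=2,suppress=True)
C=np.array([619.2,36.7])
for k in range(9,18):
    a=.25*k
    env.move_l([*C,151+2.2*min(a,3.75)],down(YAW+a),feed=.9 if a<=3.75 else .5); s=telemetry.state()
    print(a,s["joint_positions"][[0,2,6]],s["eef_pos"],s["force"],s["moment"],round(s["gripper_width"],1),round(s["t"],1))
    if np.linalg.norm(s["force"])>60: break
E
```

```text
2.25 [ 0.73 -1.37 -0.06] [618.86  37.82 156.4 ] [-1.08  2.66  5.24] [0.4  0.27 0.2 ] 16.5 16.2
2.5 [ 0.74 -1.41  0.17] [618.72  37.76 156.89] [-1.69  1.65  5.88] [0.33 0.24 0.22] 16.7 16.6
2.75 [ 0.75 -1.44  0.41] [618.58  37.57 157.39] [-0.94  1.16  5.43] [0.28 0.4  0.12] 16.6 17.0
3.0 [ 0.75 -1.46  0.65] [618.54  37.47 157.88] [-2.72  1.    5.82] [0.25 0.4  0.16] 17.1 17.4
3.25 [ 0.75 -1.47  0.89] [618.56  37.22 158.43] [-2.42  0.59  6.2 ] [0.12 0.44 0.11] 16.7 17.8
3.5 [ 0.75 -1.49  1.14] [618.64  37.11 158.97] [-0.96  0.24  6.27] [0.07 0.36 0.07] 16.7 18.2
3.75 [ 0.75 -1.49  1.38] [618.75  36.92 159.49] [-1.43 -0.28  6.42] [0.05 0.33 0.15] 16.7 18.6
4.0 [ 0.76 -1.5   1.63] [618.89  36.87 159.53] [-0.47  0.21  5.86] [-0.02  0.28  0.12] 16.7 19.0
4.25 [ 0.76 -1.51  1.88] [618.99  36.84 159.57] [-1.6  -0.43  6.68] [0.02 0.27 0.09] 16.8 19.4
```

```bash
python3 - <<'E'
from h import *
np.set_printoptions(precision=2,suppress=True)
C=np.array([619.2,36.7])
for z in (161,163,166,170,180,200,225,250):
    env.move_l([*C,z],feed=15 if z<175 else 50); s=telemetry.state()
    print(z,s["eef_pos"],s["force"],s["moment"],round(s["gripper_width"],1),round(s["t"],1))
    if np.linalg.norm(s["force"])>30: break
snap("wrist","w4");snap("side","side4")
a=cv2.imread("pics/w4.png");b=cv2.resize(cv2.imread("pics/side4.png")[130:258,190:318],(384,384))
cv2.imwrite("pics/c4.png",cv2.resize(np.hstack([a,b]),(800,343)))
E
```

```text
161 [618.83  36.39 160.49] [-0.26 -0.2   1.73] [ 0.09  0.12 -0.04] 16.6 19.6
163 [619.03  36.49 162.62] [ 1.01 -0.05 -0.88] [-0.05  0.03  0.09] 16.8 19.9
166 [619.08  36.68 166.11] [-1.19  0.06 -1.65] [-0.01  0.21 -0.03] 16.5 20.3
170 [619.35  36.71 170.22] [-0.07  0.02 -0.46] [-0.01 -0.01  0.01] 17.0 20.7
180 [619.51  36.77 180.68] [-0.28 -0.42 -1.68] [0.03 0.01 0.  ] 16.8 21.0
200 [619.32  36.6  200.3 ] [ 0.45  0.16 -1.13] [ 0.    0.04 -0.02] 16.6 21.6
225 [619.21  36.58 225.09] [ 0.32 -0.11 -1.73] [ 0.01 -0.01 -0.03] 16.6 22.2
250 [619.23  36.6  250.13] [ 0.06 -0.95 -0.74] [ 0.01 -0.02  0.02] 16.7 22.9
```

View pics/c4.png

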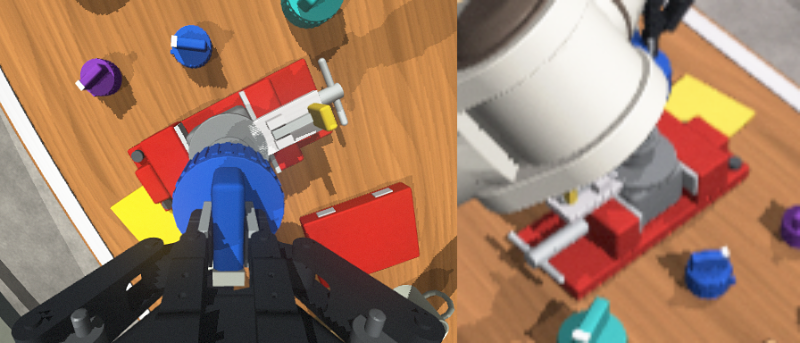

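The cap hangs free and level in the fingers, above the empty canister, and the knob is still out. Now I carry it to the mat.

```bash
python3 - <<'E'
from h import *
np.set_printoptions(precision=2,suppress=True)
M=np.array([530,-300.])
for yaw in (4.33,3.9,3.5,3.1): print(yaw,env.ik([*M,250],down(yaw)),env.ik([*M,53],down(yaw)))
for yaw in (4.33,3.9,3.5):
    try: env.move_l([*M,250],down(yaw),feed=150);break
    except env.IKError as e: print(yaw,e)
s=telemetry.state();print(yaw,s["joint_positions"],s["eef_pos"],s["force"],s["t"])
env.move_l([*M,80],feed=100); s=telemetry.state();print(s["eef_pos"],s["force"],s["joint_positions"])
snap("wrist","w5");snap("side","side5")
E
```

```text
4.33 [ 1.35  0.87 -1.46  1.62  0.87  1.46  2.57] [ 1.31  1.15 -1.34  1.76  1.18  1.29  2.41]
3.9 [ 1.34  0.84 -1.42  1.62  0.84  1.43  2.16] [ 1.29  1.11 -1.3   1.76  1.14  1.25  2.  ]
3.5 [ 1.34  0.83 -1.42  1.62  0.83  1.42  1.76] [ 1.28  1.06 -1.25  1.76  1.1   1.2   1.62]
3.1 [ 1.34  0.83 -1.41  1.62  0.83  1.42  1.37] [ 1.26  1.02 -1.19  1.76  1.05  1.15  1.25]
4.33 [ 1.36  0.92 -1.52  1.62  0.92  1.5   2.54] [ 530.25 -299.22  250.11] [ 0.38 -0.12 -1.35] 25.4583
[ 530.35 -300.13   80.61] [ 0.37 -0.12 -1.49] [ 1.31  1.08 -1.34  1.75  1.11  1.28  2.44]
```

View pics/w5.png

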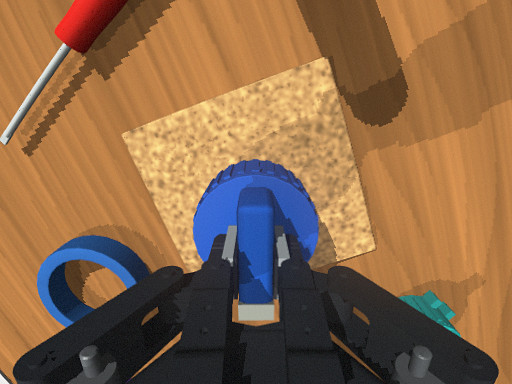

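The cap is held at (255,230) above the mat, whose visible corners are at (123,133), (327,58) and (375,248). The centre fits, given the cap is still 27 mm up. I lower it until it touches.

```bash
python3 - <<'E'
from h import *
np.set_printoptions(precision=2,suppress=True)
M=np.array([530,-300.])
for z in (60,57,55.5,54.5,53.5,53,52.5,52,51.5,51,50.5,50):
    env.move_l([*M,z],feed=15); s=telemetry.state(); print(z,s["eef_pos"][2],s["force"])
    if s["force"][2]>3: break
env.sleep(.2)
gripper_to(30); env.sleep(.2); s=telemetry.state(); print(s["gripper_width"],s["force"])
gripper_to(60)
env.move_l([*M,160],feed=80); env.move_l([530-120,-300,330],feed=150)
snap("wrist","w6");snap("side","side6");snap("top","top6");print(telemetry.state()["t"],telemetry.state()["force"])
a=cv2.imread("pics/w6.png");b=cv2.imread("pics/side6.png")
cv2.imwrite("pics/c6.png",cv2.resize(np.hstack([a,b]),(800,300)))
P,H=cloud("top6");Z=P[...,2];h,s=H[...,0],H[...,1]
for fn in("w6","top6"):
    P,H=cloud(fn);Z=P[...,2];h,s=H[...,0],H[...,1]
    m=(h>100)&(h<130)&(s>120)&(abs(P[...,0]-530)<70)&(abs(P[...,1]+300)<70)
    for lo,hi in((40,55),(70,90)):
        q=P[m&(Z>lo)&(Z<hi)]; print(fn,lo,len(q),q.min(0) if len(q) else "",q.max(0) if len(q) else "",np.median(q,0) if len(q) else "")
E
```

```text
60 60.11459814512415 [-0.17  0.75 -2.18]
57 56.84128257472119 [-0.07 -0.24 -1.31]
55.5 55.379091082018824 [ 0.65  0.6  -2.11]
54.5 54.435881984773225 [-0.02 -0.18  0.22]
53.5 53.97065885518419 [0.02 0.32 1.84]
53 53.95668432898505 [-2.19 -0.45  6.4 ]
30.1296662261678 [-0.69  0.01 -0.49]Traceback (most recent call last):
  File "<stdin>", line 10, in <module>
bench.IKError: the arm cannot follow that straight line within its joint ranges
```

```bash
python3 - <<'E'
from h import *
np.set_printoptions(precision=1,suppress=True)
s=telemetry.state();print(s["eef_pos"],s["gripper_width"],s["joint_positions"])
if s["eef_pos"][2]<150: env.move_l([530,-300,160],feed=80)
env.move_pose([460,-300,330],down(0.0+np.pi))
snap("wrist","w6");snap("side","side6");snap("top","top6");print(telemetry.state()["t"],telemetry.state()["force"])
a=cv2.imread("pics/w6.png");b=cv2.imread("pics/side6.png")
cv2.imwrite("pics/c6.png",cv2.resize(np.hstack([a,b]),(800,300)))
for fn in("w6","top6"):
    P,H=cloud(fn);Z=P[...,2];h,s=H[...,0],H[...,1]
    m=(h>100)&(h<130)&(s>120)&(abs(P[...,0]-530)<70)&(abs(P[...,1]+300)<70)
    for lo,hi in((40,55),(70,90)):
        q=P[m&(Z>lo)&(Z<hi)]; print(fn,lo,len(q),*((q.min(0),q.max(0),np.median(q,0)) if len(q) else ()))
E
```

```text
[ 529.7 -299.9  159.4] 60.014616265356985 [ 1.3  1.  -1.4  1.7  1.   1.4  2.5]
33.85 [-0.4 -0.4  0.3]
w6 40 704 [ 492.8 -337.1   40.4] [ 567.2 -259.8   54.2] [ 516.  -305.6   47. ]
w6 70 352 [ 513.8 -329.8   72.6] [ 544.3 -278.3   83.4] [ 528.  -304.6   80.8]
top6 40 199 [ 494.9 -331.6   40.1] [ 565.9 -259.9   54.6] [ 522.8 -295.2   47.3]
top6 70 68 [ 514.2 -323.7   72. ] [ 541.6 -283.1   86.7] [ 527.8 -303.1   80.9]
```

View pics/c6.png

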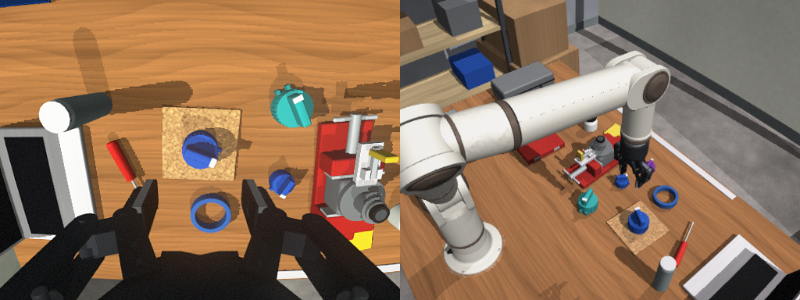

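The cap stands upright in the middle of the mat: centre about (530,-299), flat top at 47 mm and bar top at 81 mm. The knob is still out and the gripper is clear.

```bash
python3 - <<'E'
from h import *
s=telemetry.state();print(s["eef_pos"],abs(s["dq"]).max(),s["force"]); env.hand_in()
E
```

```text
[ 459.70274135 -299.96855473  328.60182771] 0.0047746579712224626 [-0.39304872 -0.42642174  0.27004738]
the job is handed in; nothing more can be done
```

I handed the job in at about 34 s of the 72 s allowed; `hand_in` gave no verdict. The bolt is out and the blue cap stands bar up near the centre of the cork mat.

- **Bolt:** I pushed the knob with the closed fingers. The wrist camera showed it moved about 18 mm, and the last picture shows it still out.
- **Cap:** I gripped the bar at 80 N and turned it 4.25 rad counter-clockwise in one continuous wrist turn, rising with the thread. It then lifted free with almost no force.
- **Placing:** I lowered it until it touched the mat at about 6 N and released it. Depth readings put its centre within about 2 mm of the mat's centre, flat top at 47 mm and bar top at 81 mm, which is where an upright cap on the mat should be.
- **Other things:** the last pictures showed nothing visibly disturbed, though I did not measure the bystanders' positions. The arm was clear, with wrist force near zero.
- **Failed step:** after release, one straight retreat line was refused by inverse kinematics without moving anything. I used a joint-space move instead.

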